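# Clamp the blanking cap on a filter outlet

### The arm

A 6-joint arm with a two-finger parallel gripper is mounted at the origin on the work surface. World frame = base frame: x ahead of the robot, y to its left, z up, the work surface at z = 0. Lengths are in m, angles in degrees, forces in N, time in s.
With the tool pointing down it reaches from about 0.25 to 0.725 m from the base axis. Payload 9.7 kg.
Tool frame: the origin (TCP) lies midway between the tips of the shut fingers; the grasp point (between the pads) lies 19 mm behind it; z points along the fingers, y is the line along which they close (so a half turn about z gives the same grasp; the last joint's range is limited). The gripper opens to 85 mm and grips with 20 to 120 N. Pads are 22 mm wide; open, the fingers measure 114 mm over their backs; the gripper's body (76 mm by 85 mm) begins 54 mm behind the grasp point. The pads swing forward as they close: fully open they stand 13 mm farther back than shut.
Start: joints at [75.974, 4.979, 10.078, 95.1, 0, 90], TCP at [0.133, 0.534, 0.231] pointing down, gripper open.
Joint ranges: [-179.16, 179.16], [-48.56, 103.87], [-65.8, 70.77], [-126.05, 130.52], [-82.76, 87.17], [-180, 180]. Speed limits (degrees/s): [127.2, 127.2, 147.25, 180, 180, 180].

### API

Orientations are given as [roll, pitch, yaw] about the fixed x, y, z axes, in that order (R = Rz(yaw) Ry(pitch) Rx(roll)).
In Python, from workcell import * gives the robot as it stands.
- The arm moves only by the tool servo_tool, never from a script. Its argument "moves" is a list of rows, each a list of 4 numbers: the shift along the world's x, y, z in a scale on which 1.0 is 75 cm, then the turn about the world's z in fractions of the full range, 1 being 2 pi rad. A call has 1 to 20 rows; each row is the pose to reach, as a shift and turn from the pose commanded when the call began; what a row does not reach only later rows make up. A row lasts 1/12 s, in which the tool goes at most 41.7 mm and 7.16 degrees, less where a joint would pass 70% of its speed; a pose out of reach is approached as far as the arm can. No shift or turn number may pass 1 either way. A call with a gripper value outside its range is refused whole. "claw" is the closure, from 0 (fully open) to 1 (shut), set as the call begins (left out, the last holds). The fingers move at their own pace and stop on an object; "force" is the grip in N (left out, the last holds). Time passes only in rows, so rows that repeat a pose let the fingers close. It gives the time, the measured TCP pose, the force, the opening and the grip force at its end, in the units of the state.
- get_obs(): the state, without advancing time (a new reading comes with each control period).
- camera(name): name is "scene" or "top"; returns the picture (480x640x3 uint8, red, green, blue); there is no depth.
- get_calibration(name): a dict with "fx", "fy", "cx", "cy" (pixels), "rvec" (rotation vector, rad) and "tvec" (3), from world to camera coordinates, as OpenCV has them. Camera axes: x right, y down, z forward; pixel columns grow to the right and rows downward; lengths in m; the calibration is good to about 2 mm. A picture is of the moment at which its call begins. get_calibration takes no time and is no camera call.
- job_done(): hands the job in; it is judged then, once.
The state is a dict: "time": time; "q": joint angles; "qd": joint speeds; "joint_efforts": joint torques, N m; "ee_pos": TCP position; "tcp_rot": TCP orientation; "wrist_force": force on the tool from outside, world axes, zero at the start; "torque": the same for the moment, N m; "opening": finger opening in m; "grasp_force": force on a finger pad.
Only numpy, scipy, OpenCV 4.12 (cv2) and the standard library are available. Lean on these libraries where they do the work, as an engineer would, in place of code of your own. Each camera call takes 0.05 s, during which the arm holds its last target. There are 200 camera calls.

### The job

The barbed outlet on the fume-filter unit has a rubber blanking cap on it that is not secured yet: take the small worm-drive clamp out of the parts block and slide its band over the end of the cap, past the raised bead, until it is home against the shoulder. Turn its thumb key clockwise, seen from above, until the band has no play left on the cap and can no longer be rocked, then about an eighth of a turn more so that it is snug, and no further, or the cap is crushed. Let go of the clamp and leave the other things on the bench where they are.

Things in the scene. Friction and masses are not known exactly. Their poses are not given: they have to be found in the camera images.
- clamp: Small steel worm-drive band clamp, 62 g, standing upright in the block. Origin: centre of the fully opened band, on its axis. Own y = band axis (band 12 mm wide along y), own z = worm screw axis, up; worm housing on the -x side. Inside it is 33.8 mm high (z) and, at the start, 33.7 to 38 mm across (x), unknown; its middle is then 0 to 2.2 mm off the origin towards the housing.
- key (a point): Centre of the black thumb key on the worm screw: a flat upright blade 28 mm long (own x), 8 thick (own y), 23 high; this point is 36 mm above the band's axis and 26.8 mm to the -x side of the clamp's origin; the blade's lower edge is 24 mm above the band's axis. It turns about its own vertical z by many turns, clockwise seen from above to tighten (0.15 N m when loose).
- housing (a point): Centre of the worm housing, 12 x 13.5 x 22 mm, under the key, level with the band's axis. Per radian of the key the band's far half is drawn 1.8 mm towards the housing; the worm holds itself. From the angle where both halves bear on the cap, force grows some 110 N/rad: 0.8 rad more is snug, 0.3 too slack, 1.3 crushes. As it tightens, the housing must be free to follow towards the cap.
- cap: Black rubber cap on a brass barbed stub, axis level, 90 mm above the bench. Origin: on the axis, mid seat. Own y points outward (the clamp comes on along -y). Seat 29 mm diameter, y -12 to +12 mm; at y -12 the shoulder, 38 mm diameter (band home: its middle at y -6); in front a bead, 31 mm diameter, y +12.5 to +16.5, then a nose tapering to 21 mm at y +26.5. The housing may be on either side.
- unit: Cream fume-filter unit, 220 (x) x 180 (y) x 158 mm high, fixed. Origin: bench level under its centre. The outlet comes out of its +y face (90 mm from the origin); the cap's origin is 160 mm from the unit's origin along own y, so the seat stands 70 mm clear of the face.
- block: Grey plastic parts block (90 x 60 mm, fixed) with a slot in which the clamp stands. Origin: bench level, under the middle of the band. Slot along own x between two walls 56 mm long, 8 thick, 17 mm high, 16.4 mm apart; the band's axis is 24.5 mm above the bench. The clamp lifts straight up out of it.
- cassette_a: Cream tissue cassette 40 x 28 x 7 mm, bystander. Origin: centre of its underside.
- cassette_b: As cassette_a, bystander.
- cassette_c: As cassette_a, bystander.
- mould: Open steel base mould 45 x 38 x 10 mm, bystander. Origin: centre of its underside.
- big_clamp: Larger band clamp (55 mm diameter, 13.5 mm high) lying flat on the bench, with no key: not for this job. Origin: centre of its underside.
- jar: Specimen jar, 40 mm diameter, 55 mm tall, bystander. Origin: centre of its underside.
- driver: Screwdriver 160 mm long lying on the bench, bystander. Origin: on its underside.

How it is judged (in metres and radians):
On the way:
1. The band is around the cap, behind the bead, home against the shoulder (y of clamp in the frame of cap between -0.01 and -0.0025 m and distance between clamp and cap below 0.012 m), for 0.1 s.
At the end, for the whole second after the job is handed in: The band is home against the cap's shoulder (its middle 2.5 to 10 mm behind the middle of the seat) and square to the cap (within 0.15 rad), snug (it bears on the cap with more than 40 N summed round the band, and never had more than 150 N), released and at rest (all of step 1 and angle between the y axis of clamp and the y axis of cap, either way round below 0.15 rad and contact force between clamp and cap above 40 N and linear speed of clamp below 0.01 m/s); the robot touches nothing.
It fails at once if the band crushes the cap (more than 150 N of contact, summed round the band) (contact force between clamp and cap above 150 N).
It fails at once if another thing on the bench is pushed more than 30 mm away (distance of any of cassette_a, cassette_b, cassette_c, mould, big_clamp, jar, driver from where it was at the start of the episode above 0.03 m).
It also fails if it takes over 69 s, if anything falls off the work surface, if the arm or the gripper's body presses on something with over 40 N, if the wrist force passes 120 N, or if a joint passes its speed limit or range.

## Working session

There is one attempt and no reset: what is moved stays moved. The work goes in short steps, Python scripts to look and compute and a tool call to move; the robot and the scene stay as the last step left them, time stands still between calls to the robot, and variables do not carry over. Pictures are saved under pics/ and viewed, at most 10 in all, crops included, and the job is handed in when it is done.

Besides the shell and the picture viewer there is one more tool, called as name([rows], argument=value, ...), one row to a line, values as JSON. servo_tool: Moves the arm, as the interface text tells. Its arguments: {"type":"object","properties":{"moves":{"type":"array","items":{"type":"array","items":{"type":"number"}}},"claw":{"type":"number"},"force":{"type":"number"}},"required":["moves"]}

```bash
mkdir -p pics
python3 - <<'E'
from workcell import *
import cv2,numpy as np
for n in("scene","top"):
    cv2.imwrite(f"pics/{n}0.png",camera(n)[:,:,::-1]); c=get_calibration(n); print(n,c)
    R=cv2.Rodrigues(np.array(c["rvec"]))[0]; print("cam pos",-R.T@np.array(c["tvec"]))
print(get_obs())
E
```

```text
scene {'fx': 457.81211272704, 'fy': 457.81211272704, 'cx': 316.42495602844986, 'cy': 232.28143126164323, 'rvec': array([ 2.04540259,  0.94372539, -0.48682772]), 'tvec': array([-0.34994807, -0.15987758,  1.18243919])}
cam pos [ 1.02755609 -0.40360334  0.57220604]
top {'fx': 589.466662712845, 'fy': 589.466662712845, 'cx': 325.1890271342454, 'cy': 245.71829319970985, 'rvec': array([ 2.17675824, -2.13860525,  0.15102106]), 'tvec': array([0.00877487, 0.51604714, 1.10082773])}
cam pos [0.36758102 0.02657695 1.15861175]
{'time': 0.1, 'q': array([ 7.59738075e+01,  5.00813434e+00,  1.00393587e+01,  9.50988795e+01,
       -2.38055851e-04,  9.00016477e+01]), 'qd': array([ 0.00865445, -0.10230388,  0.00867483,  0.06551649, -0.03424913,
        0.0220417 ]), 'joint_efforts': array([ 7.18339415e-04, -5.21561730e+01,  4.65652335e+01,  1.59237650e-02,
        1.90369448e-06, -6.94830817e-06]), 'ee_pos': array([0.1332541 , 0.53340918, 0.23065544]), 'tcp_rot': array([-1.79932345e+02,  2.40001257e-04,  1.65972160e+02]), 'wrist_force': array([ 0.20890699,  0.41431215, -0.10301356]), 'torque': array([ 0.00597794, -0.03121067,  0.036466  ]), 'grasp_force': 0.0, 'opening': 0.08551385745590286}
```

View pics/scene0.png

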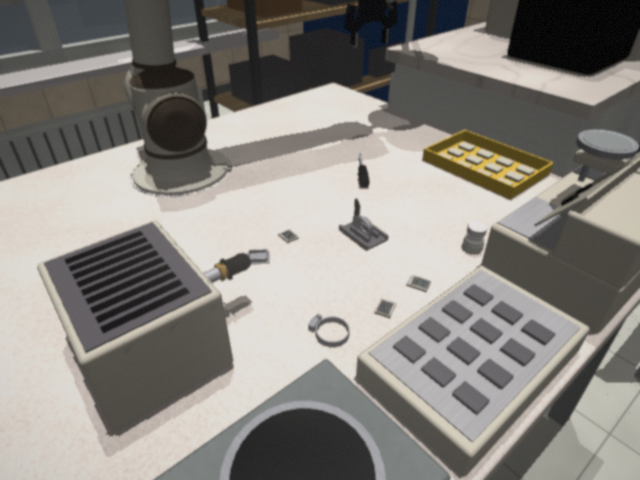

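View pics/top0.png

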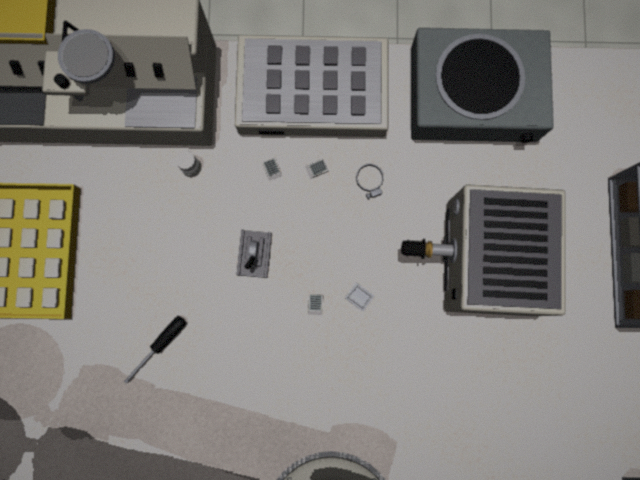

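The scene shows the block and clamp near (362,232) and the cap near (235,267). In the top view the block is at (254,254), the cap at (413,248) and the unit at (510,250). I'll enlarge the block and cap next.

```bash
cat > h.py <<'E'
from workcell import *
import cv2,numpy as np
from scipy.optimize import least_squares
C={n:get_calibration(n) for n in("scene","top")}
def K(c): return np.array([[c["fx"],0,c["cx"]],[0,c["fy"],c["cy"]],[0,0,1]])
def proj(n,P):
    c=C[n]; return cv2.projectPoints(np.array(P,float).reshape(-1,1,3),np.array(c["rvec"]),np.array(c["tvec"]),K(c),None)[0].reshape(-1,2)
def atz(n,uv,z):
    c=C[n];R=cv2.Rodrigues(np.array(c["rvec"]))[0];o=-R.T@np.array(c["tvec"])
    d=R.T@np.linalg.inv(K(c))@np.array([uv[0],uv[1],1.]);return o+d*(z-o[2])/d[2]
def tri(us,ut):
    f=lambda p:np.r_[proj("scene",p)[0]-us,proj("top",p)[0]-ut]
    return least_squares(f,[.4,0,.05]).x
def crop(im,x,y,w,h,s):
    o=cv2.resize(im[y:y+h,x:x+w],None,fx=s,fy=s,interpolation=cv2.INTER_CUBIC)
    for i in range(0,w,10): cv2.putText(o,str(x+i),(int((i)*s),10),0,.35,(0,0,255),1); cv2.line(o,(int(i*s),12),(int(i*s),18),(0,0,255),1)
    for i in range(0,h,10): cv2.putText(o,str(y+i),(0,int(i*s)+4),0,.35,(0,0,255),1)
    return o
E
python3 - <<'E'
from h import *
s=cv2.imread("pics/scene0.png");t=cv2.imread("pics/top0.png")
a=np.vstack([np.hstack([crop(t,225,222,57,60,5*1.0*1.4),crop(t,395,225,57,60,7)]),np.hstack([crop(s,333,192,57,60-25+25,7),crop(s,200,240,57+20-20,60,7)])])
a=cv2.resize(a,(int(a.shape[1]*600/a.shape[0]),600)) if a.shape[0]>600 else a
print(a.shape);cv2.imwrite("pics/c1.png",a)
E
```

```text
(600, 570, 3)
```

View pics/c1.png

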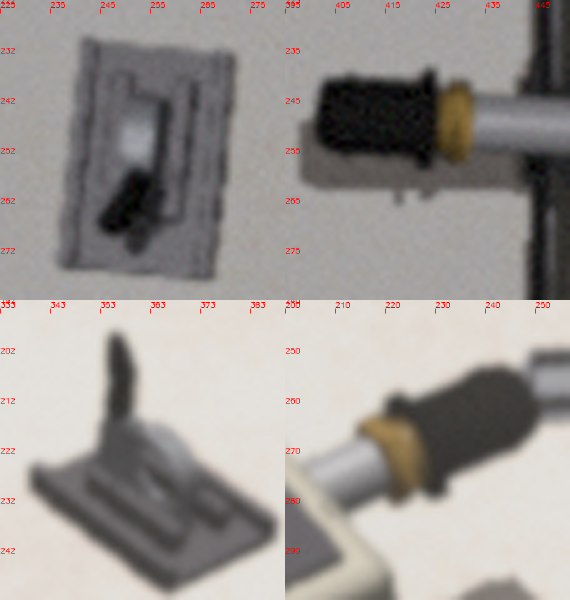

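```bash
cat > fit.py <<'E'
from h import *
from scipy.optimize import minimize
def render(n,hulls,win,s=6):
    x,y,w,h=win; m=np.zeros((h*s,w*s),np.uint8)
    for P in hulls:
        uv=(proj(n,P)-[x-.5,y-.5])*s
        cv2.fillConvexPoly(m,cv2.convexHull(np.round(uv).astype(np.int32)),255)
    return cv2.resize(m,(w,h),interpolation=cv2.INTER_AREA)/255.
def box(c,d,yaw):
    S=np.array([[i,j,k] for i in(-.5,.5) for j in(-.5,.5) for k in(-.5,.5)])*d
    a=np.cos(yaw),np.sin(yaw);R=np.array([[a[0],-a[1],0],[a[1],a[0],0],[0,0,1]]);return S@R.T+c
def cap(p,z=.09):
    x,y,yaw=p; ax=np.array([-np.sin(yaw),np.cos(yaw),0]);e=np.array([np.cos(yaw),np.sin(yaw),0]);t=np.linspace(0,2*np.pi,36)
    ring=lambda yy,r:np.array([x,y,z])+ax*yy+r*np.outer(np.cos(t),e)+r*np.outer(np.sin(t),[0,0,1.])
    H=lambda a,ra,b,rb:np.vstack([ring(a,ra),ring(b,rb)])
    return [H(-.012,.0145,.012,.0145),H(.0125,.0155,.0165,.0155),H(.0165,.0155,.0265,.0105)]
def key(p,z=.0605): return [box(np.array([p[0],p[1],z]),np.array([.028,.008,.023]),p[2])]
def fit(views,model,p0,step):
    def cost(p): return sum(((render(n,model(p),w)-d)**2).sum() for n,w,d in views)
    S=np.vstack([p0]+[np.array(p0)+np.eye(len(p0))[i]*step[i] for i in range(len(p0))])
    r=minimize(cost,p0,method="Nelder-Mead",options=dict(initial_simplex=S,xatol=1e-5,fatol=1e-3)); return r.x,r.fun
def dark(im,win,lo,hi):
    x,y,w,h=win;g=cv2.cvtColor(im[y:y+h,x:x+w],cv2.COLOR_BGR2GRAY).astype(float);return np.clip((hi-g)/(hi-lo),0,1)
E
python3 - <<'E'
from fit import *
s=cv2.imread("pics/scene0.png");t=cv2.imread("pics/top0.png")
print([atz("top",u,.158) for u in((466,187),(565,191),(562,311),(463,307))])
print("block corners",[atz("top",u,.006).round(4) for u in((241.6,229.4),(272.4,232.6),(267.6,277.8),(237,275.6))], "ctr",atz("top",(254.65,253.85),.006))
g=lambda im,x,y,w,h:print(cv2.cvtColor(im[y:y+h,x:x+w],cv2.COLOR_BGR2GRAY))
g(t,243,250,16,24); 
g(s,350,196,14,26)
w=(396,236,27,25); r=fit([("top",w,dark(t,w,30,150))],cap,[*atz("top",(413,248),.09)[:2],0.03],[.004,.004,.1]);print("cap top",r)
w=(226,242,30,40)
E
```

```text
[array([ 0.60691999, -0.22425769,  0.158     ]), array([ 0.60314565, -0.39687175,  0.158     ]), array([ 0.39525133, -0.38423727,  0.158     ]), array([ 0.39908867, -0.21621516,  0.158     ])]
block corners [array([0.549 , 0.1834, 0.006 ]), array([0.5437, 0.1224, 0.006 ]), array([0.4541, 0.1293, 0.006 ]), array([0.4574, 0.1892, 0.006 ])] ctr [0.50080152 0.15609869 0.006     ]
[[102 111 104 100 104 117 139 154 157 158 159 148 119  68  45  72]
 [100 104  98 100 107 120 141 156 162 163 159 147 107  60  42  72]
 [ 97 101  94  99 107 115 131 147 153 155 152 137 104  58  49  72]
 [100 101  96 102 106 109 116 129 135 141 132 121  88  52  53  77]
 [101 103  98 106 102 106 105 112 112 111 115 108  79  49  59  84]
 [104 101  94 102 109 106 103  92  81  75  84  89  67  42  61  82]
 [104  98  91 103 108 113  96  71  46  38  48  54  48  42  61  84]
 [105  96  93 104 108 106  78  44  21  22  23  27  33  42  63  81]
 [107 101  94  98 102  90  56  30  17   9   9  11  32  36  58  79]
 [108 106 101 100  93  75  48  20  16   5   5  15  32  39  59  82]
 [106 110 106  97  82  61  30  13  10  15   3  29  
[... 1809 characters left out ...]
8 117 175 212 222 224]
 [225 223 215 179 117  67  51  55  71 120 176 211 222 224]
 [225 224 215 179 117  64  56  54  73 126 183 214 222 223]
 [225 223 215 178 118  70  57  61  83 133 184 211 220 221]
 [225 223 209 166 109  73  64  73  95 130 165 192 208 215]
 [223 219 194 144  97  78  76  84 100 119 138 159 184 191]
 [223 214 181 127  89  80  79  84  93 103 114 134 160 169]
 [222 213 176 121  86  79  80  79  85  90 103 120 142 156]
 [223 210 168 116  82  80  78  78  78  82  89 100 121 140]
 [220 201 157 108  82  80  80  79  76  77  81  89 101 120]
 [207 182 137  94  79  79  78  79  78  78  83  87  96 106]]
cap top (array([ 0.5057538 , -0.14634944, -0.02375974]), np.float64(36.6461115916955))
```

Run:
```python
from fit import *
s=cv2.imread("pics/scene0.png");t=cv2.imread("pics/top0.png")
wt=(243,252,13,19); dt=dark(t,wt,15,60)
ws=(348,194,18,19); ds=dark(s,ws,58,222)
for a0 in(-.6,-.3,-1.):
  p0=[*atz("top",(250,262),.0605)[:2],a0]
  print("top",fit([("top",wt,dt)],key,p0,[.004,.004,.2]))
  print("scene",fit([("scene",ws,ds)],key,p0,[.004,.004,.2]))
  print("both",fit([("top",wt,dt),("scene",ws,ds)],key,p0,[.004,.004,.2]))
w=(396,236,27,25); ws=(223,244,30,32);
p=[.5057,-.1463,-.023]
print("cap scene proj",proj("scene",[[p[0],p[1],.09],[p[0],p[1]+.0265,.09],[p[0],p[1]-.012,.09]]))
print("cap scene",fit([("scene",ws,dark(s,ws,60,215))],cap,p,[.004,.004,.05]))
```

```text
top (array([ 0.47912323,  0.15548698, -0.74798126]), np.float64(12.645500448545432))
scene (array([ 0.48576475,  0.15432256, -0.69978166]), np.float64(3.3495756111055073))
both (array([ 0.48093013,  0.15641228, -0.69558256]), np.float64(32.91170956208746))
top (array([ 0.47936413,  0.1561037 , -0.64404761]), np.float64(13.184616173266694))
scene (array([ 0.48596805,  0.15467184, -0.65422636]), np.float64(3.8118088984902845))
both (array([ 0.48120678,  0.1559673 , -0.70281791]), np.float64(33.014771673908115))
top (array([ 0.47941378,  0.15544435, -0.7510043 ]), np.float64(12.605418428809433))
scene (array([ 0.48573132,  0.1543867 , -0.70161833]), np.float64(3.3495756111055073))
both (array([ 0.48105763,  0.15652299, -0.63284786]), np.float64(34.10140414484644))
cap scene proj [[232.42597855 264.61470886]
 [246.21279235 257.7692468 ]
 [226.0146632  267.79807063]]
cap scene (array([ 0.50786401, -0.14636641, -0.04384839]), np.float64(38.42478100754492))
```

Run:
```python
from fit import *
s=cv2.imread("pics/scene0.png");t=cv2.imread("pics/top0.png")
wt=(243,252,13,19); ws=(348,194,18,19)
for hi in(45,60,80):
  print("both zfree",hi,fit([("top",wt,dark(t,wt,15,hi)),("scene",ws,dark(s,ws,58,222))],lambda p:key(p[:3],p[3]),[.479,.1557,-.7,.062],[.004,.004,.2,.006]))
for z in (.042,): print("band top",atz("top",(252.5,250),z),atz("top",(252,241.5),z))
# predicted features for block-based pose and key-based pose
for o in ([.5008,.1561],[.506,.154]):
  y=-.071;ex=np.array([np.cos(y),np.sin(y),0]);O=np.array([*o,.0245])
  L={"bandtop":O+[0,0,.0175],"far":O+ex*.018,"housingtop":O-ex*.0268+[0,0,.011],"keytop":O-ex*.0268+[0,0,.0475],"wall+":O+ex*.028-[0,0,.0075],"wall-":O-ex*.028-[0,0,.0075]}
  for k,v in L.items(): print(k,proj("top",v).round(1),proj("scene",v).round(1))
```

```text
both zfree 45 (array([ 0.48112307,  0.15741702, -0.64052915,  0.05610267]), np.float64(30.469203896661718))
both zfree 60 (array([ 0.48090626,  0.15756786, -0.63686321,  0.05506387]), np.float64(27.279599773169505))
both zfree 80 (array([ 0.48051961,  0.1579904 , -0.66868742,  0.05561107]), np.float64(28.80568568100824))
band top [0.50395291 0.15638802 0.042     ] [0.52028876 0.1578833  0.042     ]
bandtop [[252.6 251.6]] [[361.9 217.9]]
far [[254.6 243.6]] [[367.2 229.1]]
housingtop [[251.5 265.9]] [[353.2 214.6]]
keytop [[249.3 264. ]] [[353.9 199.7]]
wall+ [[255.5 239. ]] [[370.3 234.4]]
wall- [[252.5 267.5]] [[352.5 221.6]]
bandtop [[253.8 249. ]] [[362.9 219.4]]
far [[255.7 240.9]] [[368.3 230.6]]
housingtop [[252.7 263.2]] [[354.3 216.1]]
keytop [[250.5 261.2]] [[355.  201.1]]
wall+ [[256.7 236.4]] [[371.4 236. ]]
wall- [[253.7 264.8]] [[353.5 223.1]]
```

Units first: shifts go in shares of 75 cm and turns go in shares of 2 pi rad. So -37.7 cm / 75 = -0.5027, 34.5 cm / 75 = 0.46, -0.44 rad / 6.2832 = -0.07.

servo_tool([
  [0.0453,-0.0507,0,0],
  [0.092,-0.1,0,0],
  [0.1387,-0.1507,0,0],
  [0.184,-0.2013,0,0],
  [0.2307,-0.2507,0,0],
  [0.276,-0.3013,0,0],
  [0.3227,-0.352,0,0],
  [0.368,-0.4027,0,-0.0159],
  [0.4133,-0.452,0,-0.0318],
  [0.46,-0.5027,0,-0.0477],
  [0.46,-0.5027,0,-0.0637],
  [0.46,-0.5027,0,-0.07],
  [0.46,-0.5027,0,-0.07],
  [0.46,-0.5027,0,-0.07],
  [0.46,-0.5027,0,-0.07],
], claw=0.2, force=40)

```text
time: 1.35
ee_pos: [0.4782, 0.1563, 0.2308]
tcp_rot: [-180.0, -0.1, 140.7]
wrist_force: [-0.2, 0.3, -0.1]
opening: 0.0684
grasp_force: 0.0
```

Run:
```python
from h import *
o=get_obs();print(o["time"],o["q"].round(1),o["ee_pos"].round(4),o["tcp_rot"].round(1),o["opening"])
t=camera("top")[:,:,::-1].copy();s=camera("scene")[:,:,::-1].copy();cv2.imwrite("pics/t1.png",t);cv2.imwrite("pics/s1.png",s)
```

```text
1.35 [18.1 -1.4  3.5 95.   0.  57.4] [0.4782 0.1563 0.2308] [-1.800e+02 -1.000e-01  1.407e+02] 0.06841874953135062
```

Converted, 1.57 rad / 6.2832 = 0.2499.

servo_tool([
  [0,0,0,0.2499],
  [0,0,0,0.2499],
  [0,0,0,0.2499],
  [0,0,0,0.2499],
  [0,0,0,0.2499],
  [0,0,0,0.2499],
  [0,0,0,0.2499],
  [0,0,0,0.2499],
  [0,0,0,0.2499],
  [0,0,0,0.2499],
  [0,0,0,0.2499],
  [0,0,0,0.2499],
  [0,0,0,0.2499],
  [0,0,0,0.2499],
], claw=0.5)

```text
time: 2.62
ee_pos: [0.4774, 0.1579, 0.2315]
tcp_rot: [-180.0, 0.0, -129.0]
wrist_force: [0.1, -0.3, 0.7]
opening: 0.0426
grasp_force: 0.0
```

Converted, -10 cm / 75 = -0.1333, -9 cm / 75 = -0.12, 1.57 rad / 6.2832 = 0.2499.

servo_tool([
  [0,0,-0.0267,0.2499],
  [0,0,-0.0533,0.2499],
  [0,0,-0.08,0.2499],
  [0,0,-0.1067,0.2499],
  [0,0,-0.12,0.2499],
  [0,0,-0.1333,0.2499],
  [0,0,-0.1333,0.2499],
  [0,0,-0.1333,0.2499],
  [0,0,-0.1333,0.2499],
  [0,0,-0.1333,0.2499],
  [0,0,-0.1333,0.2499],
  [0,0,-0.1333,0.2499],
  [0,0,-0.1333,0.2499],
  [0,0,-0.1333,0.2499],
  [0,0,-0.1333,0.2499],
])

```text
time: 3.87
ee_pos: [0.4779, 0.1573, 0.1314]
tcp_rot: [-180.0, -0.0, -39.5]
wrist_force: [0.3, -0.0, -0.4]
opening: 0.0428
grasp_force: 0.0
```

Run:
```python
from h import *
o=get_obs();print(o["time"],o["q"].round(1),o["ee_pos"].round(4),o["tcp_rot"].round(1),o["opening"])
t=camera("top")[:,:,::-1].copy();s=camera("scene")[:,:,::-1].copy()
a=np.hstack([crop(t,215,215,80,80,5),crop(s,310,150,80,90,5)[:400]]);cv2.imwrite("pics/c2.png",a);print(a.shape)
```

```text
3.8667 [  18.2   -2.3   -8.4   83.9    0.  -122.3] [0.4779 0.1573 0.1314] [-180.    -0.   -39.5] 0.04281742436825203
(400, 800, 3)
```

View pics/c2.png

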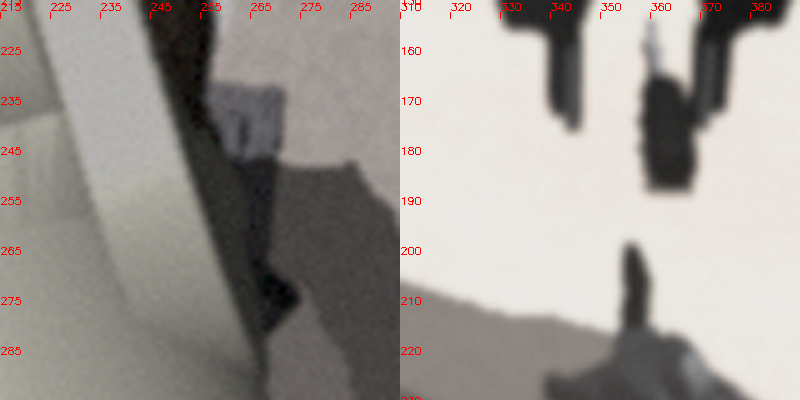

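The fingers straddle the key: tips at (344,176) and (370,176), key at (356,205). I'll descend and close.

Converted, -8.5 cm / 75 = -0.1133, -7.5 cm / 75 = -0.1.

servo_tool([
  [0,0,-0.0267,0],
  [0,0,-0.0533,0],
  [0,0,-0.08,0],
  [0,0,-0.1,0],
  [0,0,-0.1133,0],
  [0,0,-0.1133,0],
  [0,0,-0.1133,0],
])

```text
time: 4.55
ee_pos: [0.4782, 0.1566, 0.0464]
tcp_rot: [180.0, 0.0, -39.4]
wrist_force: [0.1, 0.6, -0.6]
opening: 0.0429
grasp_force: 0.0
```

servo_tool([
  [0,0,0,0],
  [0,0,0,0],
  [0,0,0,0],
  [0,0,0,0],
  [0,0,0,0],
  [0,0,0,0],
  [0,0,0,0],
  [0,0,0,0],
], claw=1, force=40)

```text
time: 5.22
ee_pos: [0.4792, 0.1574, 0.0475]
tcp_rot: [-179.8, -0.0, -39.3]
wrist_force: [1.7, 4.7, 6.6]
opening: 0.0075
grasp_force: 39.9
```

Converted, -24 cm / 75 = -0.32, -23 cm / 75 = -0.3067, 0.05 rad / 6.2832 = 0.008.

servo_tool([
  [0,0,0.0067,0],
  [0,0,0.0133,0],
  [0,0,0.0267,0],
  [0,0,0.0533,0],
  [0,0,0.08,0.0032],
  [0,-0.04,0.0867,0.008],
  [0,-0.08,0.0867,0.008],
  [0,-0.12,0.0867,0.008],
  [0,-0.16,0.0867,0.008],
  [0,-0.2,0.0867,0.008],
  [0,-0.24,0.0867,0.008],
  [0,-0.2667,0.0867,0.008],
  [0,-0.2867,0.0867,0.008],
  [0,-0.3067,0.0867,0.008],
  [0,-0.32,0.0867,0.008],
  [0,-0.32,0.0867,0.008],
  [0,-0.32,0.0867,0.008],
  [0,-0.32,0.0867,0.008],
])

```text
time: 6.72
ee_pos: [0.4782, -0.083, 0.1114]
tcp_rot: [180.0, 0.0, -36.5]
wrist_force: [-0.2, -0.1, -0.5]
opening: 0.0073
grasp_force: 39.3
```

Run:
```python
from h import *
o=get_obs();print(o["time"],o["q"].round(1),o["ee_pos"].round(4),o["tcp_rot"].round(1),o["opening"],o["wrist_force"].round(1))
t=camera("top")[:,:,::-1].copy();s=camera("scene")[:,:,::-1].copy();cv2.imwrite("pics/t3.png",t);cv2.imwrite("pics/s3.png",s)
a=np.hstack([crop(t,365,220,80,100,5),crop(s,215,190,80,100,5)]);cv2.imwrite("pics/c3.png",a);print(a.shape)
```

```text
6.7167 [  -9.8   -4.5  -12.7   81.8   -0.  -153.4] [ 0.4782 -0.083   0.1114] [180.    0.  -36.5] 0.0073209573111278625 [-0.2 -0.1 -0.5]
(500, 800, 3)
```

View pics/c3.png

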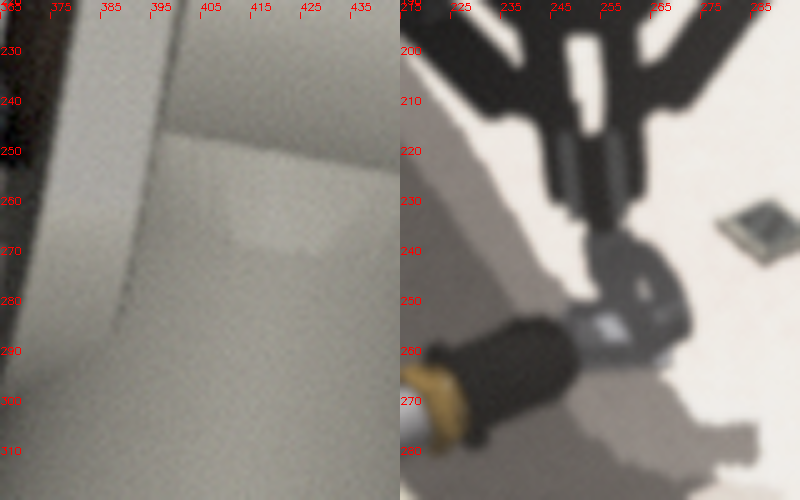

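Run:
```python
from fit import *
s=cv2.imread("pics/s3.png"); S=8; X,Y,W,H=210,215,80,70
im=cv2.resize(s[Y:Y+H,X:X+W],None,fx=S,fy=S,interpolation=cv2.INTER_CUBIC)
def line(P,col):
    uv=((proj("scene",P)-[X-.5,Y-.5])*S).round().astype(np.int32); cv2.polylines(im,[uv.reshape(-1,1,2)],True,col,1)
for h in cap([.5079,-.1464,-.03]): line(h[:36],(0,255,0));line(h[36:],(0,255,0))
yaw=-.02;R=cv2.Rodrigues(np.array([0,0,yaw]))[0]
key_=np.array([.4782+.002,-.083,0]);O=key_+R@[.0268,0,0];O[2]=.090
t=np.linspace(0,2*np.pi,40)
for yy in(-.006,.006): line(O+np.array([.0195*np.cos(t),0*t+yy,.0175*np.sin(t)]).T@R.T,(0,0,255))
b=box(np.array([-.0268,0,0]),np.array([.012,.0135,.022]),0)@R.T+O
line(b[[0,1,5,4]],(255,0,0));line(b[[2,3,7,6]],(255,0,0))
k=box(np.array([O[0],O[1],.126])+R@[-.0268,0,0],np.array([.028,.008,.023]),np.radians(-36.5))
line(k[[0,4,6,2]],(255,0,255));line(k[[1,5,7,3]],(255,0,255))
cv2.imwrite("pics/c4.png",im)
```

```text
(no output)
```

View pics/c4.png

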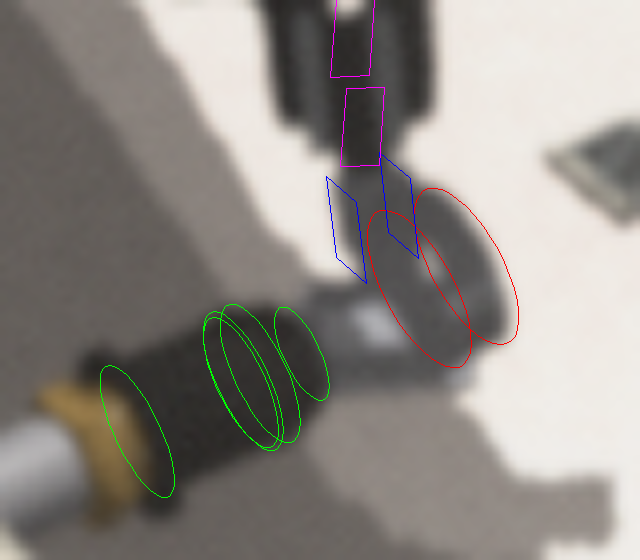

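The clamp hangs straight, key in the fingers at (255,232), band around (265,248), with the mould behind it. The nose tip is near (251,257). I'll start the band onto the nose, then centre by touch.

Converted, -3.6 cm / 75 = -0.048, 0.16 cm / 75 = 0.0021.

servo_tool([
  [0.0013,0,0.0021,0],
  [0.004,0,0.0021,0],
  [0.004,-0.0067,0.0021,0],
  [0.004,-0.0133,0.0021,0],
  [0.004,-0.02,0.0021,0],
  [0.004,-0.0267,0.0021,0],
  [0.004,-0.0333,0.0021,0],
  [0.004,-0.0373,0.0021,0],
  [0.004,-0.0413,0.0021,0],
  [0.004,-0.0453,0.0021,0],
  [0.004,-0.048,0.0021,0],
  [0.004,-0.048,0.0021,0],
  [0.004,-0.048,0.0021,0],
], force=80)

```text
time: 7.9
ee_pos: [0.4813, -0.1194, 0.1129]
tcp_rot: [-180.0, 0.0, -36.5]
wrist_force: [-0.5, 0.2, -1.2]
opening: 0.0067
grasp_force: 82.9
```

Converted, 0.3 cm / 75 = 0.004, 0.2 cm / 75 = 0.0027.

servo_tool([
  [0.0013,0,0,0],
  [0.0027,0,0,0],
  [0.004,0,0,0],
  [0.004,0,0,0],
  [0.004,0,0,0],
])

```text
time: 8.32
ee_pos: [0.4844, -0.1193, 0.1129]
tcp_rot: [180.0, 0.0, -36.5]
wrist_force: [-0.0, -1.1, -0.4]
opening: 0.0068
grasp_force: 82.9
```

Converted, -0.7 cm / 75 = -0.0093, -0.6 cm / 75 = -0.008.

servo_tool([
  [-0.0027,0,0,0],
  [-0.0053,0,0,0],
  [-0.008,0,0,0],
  [-0.0093,0,0,0],
  [-0.0093,0,0,0],
  [-0.0093,0,0,0],
])

```text
time: 8.82
ee_pos: [0.4775, -0.1194, 0.1131]
tcp_rot: [-180.0, -0.0, -36.5]
wrist_force: [2.7, 0.5, -0.9]
opening: 0.0065
grasp_force: 82.9
```

servo_tool([
  [-0.0013,0,0,0],
  [-0.0013,0,0,0],
  [-0.0013,0,0,0],
])

```text
time: 9.07
ee_pos: [0.4771, -0.1193, 0.1132]
tcp_rot: [-179.9, -0.1, -36.4]
wrist_force: [5.8, 1.4, -0.8]
opening: 0.0059
grasp_force: 82.7
```

Converted, 0.9 cm / 75 = 0.012, 0.6 cm / 75 = 0.008.

servo_tool([
  [0.004,0,0,0],
  [0.008,0,0,0],
  [0.012,0,0,0],
  [0.012,0,0,0],
  [0.012,0,0,0],
  [0.012,0,0,0],
])

```text
time: 9.57
ee_pos: [0.4851, -0.1194, 0.1127]
tcp_rot: [180.0, 0.0, -36.5]
wrist_force: [0.4, 0.3, -0.2]
opening: 0.0064
grasp_force: 82.9
```

Converted, 0.1 cm / 75 = 0.0013.

servo_tool([
  [0.0013,0,0,0],
  [0.0013,0,0,0],
  [0.0013,0,0,0],
])

```text
time: 9.82
ee_pos: [0.4863, -0.1194, 0.1129]
tcp_rot: [180.0, 0.0, -36.5]
wrist_force: [-0.3, 0.3, -1.2]
opening: 0.0062
grasp_force: 82.9
```

servo_tool([
  [0.0013,0,0,0],
  [0.0013,0,0,0],
  [0.0013,0,0,0],
])

```text
time: 10.07
ee_pos: [0.4873, -0.1194, 0.1129]
tcp_rot: [180.0, 0.0, -36.5]
wrist_force: [-0.0, 0.3, -0.7]
opening: 0.0067
grasp_force: 82.9
```

Converted, 0.1 cm / 75 = 0.0013.

servo_tool([
  [0.0013,0,0,0],
  [0.0013,0,0,0],
  [0.0013,0,0,0],
])

```text
time: 10.32
ee_pos: [0.4883, -0.1194, 0.1129]
tcp_rot: [180.0, 0.0, -36.5]
wrist_force: [0.1, -0.1, -0.3]
opening: 0.0064
grasp_force: 82.9
```

Converted, 0.1 cm / 75 = 0.0013.

servo_tool([
  [0.0013,0,0,0],
  [0.0013,0,0,0],
  [0.0013,0,0,0],
])

```text
time: 10.57
ee_pos: [0.4892, -0.1194, 0.1128]
tcp_rot: [180.0, 0.0, -36.5]
wrist_force: [-1.0, -0.6, -1.0]
opening: 0.0066
grasp_force: 83.0
```

servo_tool([
  [-0.0027,0,0,0],
  [-0.0053,0,0,0],
  [-0.0077,0,0,0],
  [-0.0077,0,0,0],
  [-0.0077,-0.0027,0,0],
  [-0.0079,-0.0053,0,0],
  [-0.0079,-0.008,0,0],
  [-0.008,-0.0107,0,0],
  [-0.008,-0.0133,0,0],
  [-0.0081,-0.016,0,0],
  [-0.0081,-0.016,0,0],
])

```text
time: 11.48
ee_pos: [0.4832, -0.1318, 0.1128]
tcp_rot: [180.0, -0.0, -36.5]
wrist_force: [0.0, 0.3, -1.4]
opening: 0.0064
grasp_force: 83.1
```

Converted, -1.5 cm / 75 = -0.02, -1.4 cm / 75 = -0.0187.

servo_tool([
  [0,-0.0027,0,0],
  [-0.0001,-0.0053,0,0],
  [-0.0001,-0.008,0,0],
  [-0.0003,-0.0107,0,0],
  [-0.0003,-0.0133,0,0],
  [-0.0004,-0.016,0,0],
  [-0.0004,-0.0187,0,0],
  [-0.0004,-0.02,0,0],
  [-0.0004,-0.02,0,0],
])

```text
time: 12.23
ee_pos: [0.4829, -0.1466, 0.1129]
tcp_rot: [180.0, 0.0, -36.5]
wrist_force: [1.1, -0.8, -0.6]
opening: 0.0065
grasp_force: 83.1
```

servo_tool([
  [0,-0.0013,0,0],
  [0,-0.0027,0,0],
  [0,-0.004,0,0],
  [-0.0001,-0.0053,0,0],
  [-0.0001,-0.0053,0,0],
  [-0.0001,-0.0053,0,0],
])

```text
time: 12.73
ee_pos: [0.4828, -0.1504, 0.1129]
tcp_rot: [-180.0, -0.0, -36.5]
wrist_force: [-0.8, -0.1, -0.8]
opening: 0.0063
grasp_force: 83.1
```

Converted, -0.2 cm / 75 = -0.0027, -0.1 cm / 75 = -0.0013.

servo_tool([
  [0,-0.0013,0,0],
  [0,-0.0027,0,0],
  [0,-0.0027,0,0],
  [0,-0.0027,0,0],
])

```text
time: 13.07
ee_pos: [0.4828, -0.152, 0.1129]
tcp_rot: [-180.0, 0.0, -36.4]
wrist_force: [-0.5, 4.0, -0.1]
opening: 0.0061
grasp_force: 82.9
```

Converted, -0.2 cm / 75 = -0.0027, -0.1 cm / 75 = -0.0013.

servo_tool([
  [0,-0.0013,0,0],
  [0,-0.0027,0,0],
  [0,-0.0027,0,0],
  [0,-0.0027,0,0],
])

```text
time: 13.4
ee_pos: [0.4826, -0.1532, 0.1128]
tcp_rot: [-179.9, 0.1, -36.4]
wrist_force: [-1.3, 9.3, 1.7]
opening: 0.0062
grasp_force: 83.0
```

Converted, 0.4 cm / 75 = 0.0053, 0.3 cm / 75 = 0.004.

servo_tool([
  [0.0013,0.0033,0,0],
  [0.0027,0.0033,0,0],
  [0.004,0.0033,0,0],
  [0.0053,0.0033,0,0],
  [0.0053,0.0033,0,0],
  [0.0053,0.0033,0,0],
])

```text
time: 13.9
ee_pos: [0.486, -0.1521, 0.1128]
tcp_rot: [179.9, 0.1, -36.5]
wrist_force: [-3.0, 0.5, 2.7]
opening: 0.0063
grasp_force: 83.5
```

Converted, 0.1 cm / 75 = 0.0013.

servo_tool([
  [0.0013,0,0,0],
  [0.0013,0,0,0],
  [0.0013,0,0,0],
])

```text
time: 14.15
ee_pos: [0.4862, -0.152, 0.1127]
tcp_rot: [179.9, 0.2, -36.5]
wrist_force: [-9.1, 1.6, 4.7]
opening: 0.0063
grasp_force: 83.8
```

Converted, -0.1 cm / 75 = -0.0013, -1.5 rad / 6.2832 = -0.2387.

servo_tool([
  [-0.0013,0,0,0],
  [-0.0013,0,0,-0.0191],
  [-0.0013,0,0,-0.0382],
  [-0.0013,0,0,-0.0573],
  [-0.0013,0,0,-0.0764],
  [-0.0013,0,0,-0.0955],
  [-0.0013,0,0,-0.1146],
  [-0.0013,0,0,-0.1337],
  [-0.0013,0,0,-0.1528],
  [-0.0013,0,0,-0.1719],
  [-0.0013,0,0,-0.191],
  [-0.0013,0,0,-0.2101],
  [-0.0013,0,0,-0.2292],
  [-0.0013,0,0,-0.2387],
  [-0.0013,0,0,-0.2387],
  [-0.0013,0,0,-0.2387],
])

```text
time: 15.48
ee_pos: [0.4854, -0.1516, 0.1123]
tcp_rot: [179.8, -0.1, -122.4]
wrist_force: [-6.9, 2.3, 2.0]
opening: 0.006
grasp_force: 83.2
```

Run:
```python
from h import *
o=get_obs();print(o["time"],o["q"].round(1),o["ee_pos"].round(4),o["tcp_rot"].round(1),o["opening"],o["wrist_force"].round(1),o["torque"].round(3))
s=camera("scene")[:,:,::-1].copy();cv2.imwrite("pics/c5.png",crop(s,200,190,80,100,6))
```

```text
15.4833 [-17.3  -1.2  -9.4  82.   -0.  -74.9] [ 0.4854 -0.1516  0.1123] [ 1.798e+02 -1.000e-01 -1.224e+02] 0.006040990548643207 [-6.9  2.3  2. ] [0.717 1.692 0.115]
```

View pics/c5.png

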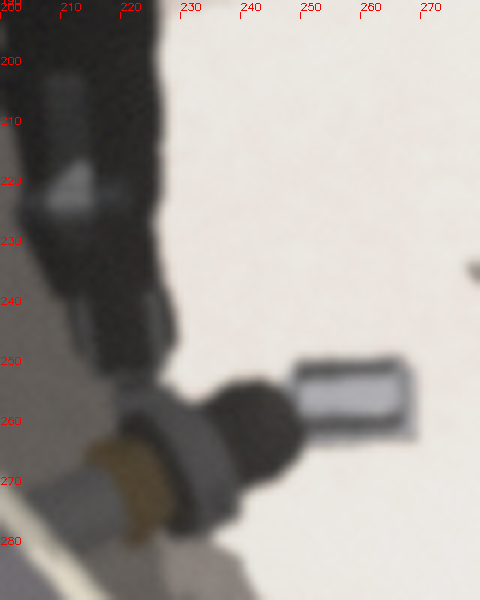

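The band is home against the shoulder at about (233,268), behind the bead and square. Tightening on.

Converted, -0.05 cm / 75 = -0.0007, -1.5 rad / 6.2832 = -0.2387.

servo_tool([
  [-0.0007,0,0,-0.0191],
  [-0.0007,0,0,-0.0382],
  [-0.0007,0,0,-0.0573],
  [-0.0007,0,0,-0.0764],
  [-0.0007,0,0,-0.0955],
  [-0.0007,0,0,-0.1146],
  [-0.0007,0,0,-0.1337],
  [-0.0007,0,0,-0.1528],
  [-0.0007,0,0,-0.1719],
  [-0.0007,0,0,-0.191],
  [-0.0007,0,0,-0.2101],
  [-0.0007,0,0,-0.2292],
  [-0.0007,0,0,-0.2387],
  [-0.0007,0,0,-0.2387],
  [-0.0007,0,0,-0.2387],
])

```text
time: 16.78
ee_pos: [0.4853, -0.1509, 0.1121]
tcp_rot: [179.9, -0.2, 151.6]
wrist_force: [-4.8, 5.7, -1.0]
opening: 0.0066
grasp_force: 82.7
```

```bash
cat > o.py <<'E'
from workcell import *
o=get_obs();print(o["time"],o["q"][5].round(1),o["ee_pos"].round(4),o["tcp_rot"].round(1),o["wrist_force"].round(1),o["torque"].round(3))
E
python3 o.py
```

```text
16.7833 11.0 [ 0.4853 -0.1509  0.1121] [179.9  -0.2 151.6] [-4.8  5.7 -1. ] [ 1.524  1.043 -0.007]
```

Converted, -0.3 cm / 75 = -0.004, -0.2 cm / 75 = -0.0027.

servo_tool([
  [-0.0013,0,0,0],
  [-0.0027,0,0,0],
  [-0.004,0,0,0],
  [-0.004,0,0,0],
  [-0.004,0,0,0],
])

```text
time: 17.2
ee_pos: [0.4839, -0.1511, 0.1127]
tcp_rot: [179.9, -0.0, 151.7]
wrist_force: [3.5, 5.8, -3.6]
opening: 0.0063
grasp_force: 82.6
```

Converted, -0.2 cm / 75 = -0.0027, -0.1 cm / 75 = -0.0013.

servo_tool([
  [-0.0013,0,0,0],
  [-0.0027,0,0,0],
  [-0.0027,0,0,0],
  [-0.0027,0,0,0],
])

```text
time: 17.53
ee_pos: [0.4826, -0.1513, 0.1129]
tcp_rot: [179.8, 0.1, 151.7]
wrist_force: [4.9, 5.3, -2.5]
opening: 0.0062
grasp_force: 82.5
```

Converted, -0.2 cm / 75 = -0.0027, -0.1 cm / 75 = -0.0013.

servo_tool([
  [-0.0013,0.0013,0,0],
  [-0.0027,0.0013,0,0],
  [-0.0027,0.0013,0,0],
  [-0.0027,0.0013,0,0],
])

```text
time: 17.87
ee_pos: [0.482, -0.151, 0.113]
tcp_rot: [179.8, 0.3, 151.7]
wrist_force: [14.4, 1.4, -8.5]
opening: 0.0063
grasp_force: 81.7
```

Converted, 0.5 cm / 75 = 0.0067, 0.4 cm / 75 = 0.0053.

servo_tool([
  [0.0027,0,0,0],
  [0.0053,0,0,0],
  [0.0067,0,0,0],
  [0.0067,0,0,0],
  [0.0067,0,0,0],
])

```text
time: 18.28
ee_pos: [0.4842, -0.1507, 0.1127]
tcp_rot: [180.0, -0.0, 151.7]
wrist_force: [-0.0, 2.9, -1.5]
opening: 0.0063
grasp_force: 82.5
```

Converted, 0.05 cm / 75 = 0.0007, -1 rad / 6.2832 = -0.1592.

servo_tool([
  [0.0007,0,0,-0.0191],
  [0.0007,0,0,-0.0382],
  [0.0007,0,0,-0.0573],
  [0.0007,0,0,-0.0764],
  [0.0007,0,0,-0.0955],
  [0.0007,0,0,-0.1146],
  [0.0007,0,0,-0.1337],
  [0.0007,0,0,-0.1528],
  [0.0007,0,0,-0.1592],
  [0.0007,0,0,-0.1592],
  [0.0007,0,0,-0.1592],
])

```text
time: 19.2
ee_pos: [0.4853, -0.1505, 0.1132]
tcp_rot: [179.9, -0.0, 94.4]
wrist_force: [1.6, 5.0, -0.2]
opening: 0.0065
grasp_force: 82.9
```

```bash
python3 o.py
```

```text
19.2 68.4 [ 0.4853 -0.1505  0.1132] [179.9  -0.   94.4] [ 1.6  5.  -0.2] [ 1.181 -0.459  0.065]
```

Converted, -0.2 cm / 75 = -0.0027, -0.1 cm / 75 = -0.0013.

servo_tool([
  [-0.0013,0,0,0],
  [-0.0027,0,0,0],
  [-0.0027,0,0,0],
  [-0.0027,0,0,0],
])

```text
time: 19.53
ee_pos: [0.4847, -0.1506, 0.1132]
tcp_rot: [179.8, -0.0, 94.4]
wrist_force: [9.4, 4.7, -5.5]
opening: 0.0065
grasp_force: 82.4
```

Converted, -0.1 cm / 75 = -0.0013.

servo_tool([
  [-0.0013,0,0,0],
  [-0.0013,0,0,0],
  [-0.0013,0,0,0],
])

```text
time: 19.78
ee_pos: [0.4844, -0.1507, 0.1132]
tcp_rot: [179.7, -0.0, 94.4]
wrist_force: [14.2, 4.9, -6.3]
opening: 0.006
grasp_force: 82.0
```

Converted, 0.4 cm / 75 = 0.0053, 0.2 cm / 75 = 0.0027.

servo_tool([
  [0.0027,0,0,0],
  [0.0053,0,0,0],
  [0.0053,0,0,0],
  [0.0053,0,0,0],
])

```text
time: 20.12
ee_pos: [0.4857, -0.1505, 0.113]
tcp_rot: [180.0, -0.0, 94.4]
wrist_force: [0.0, 5.5, 0.8]
opening: 0.0059
grasp_force: 83.2
```

Converted, 0.1 cm / 75 = 0.0013.

servo_tool([
  [0.0013,0,0,0],
  [0.0013,0,0,0],
  [0.0013,0,0,0],
])

```text
time: 20.37
ee_pos: [0.486, -0.1505, 0.1129]
tcp_rot: [-179.9, -0.1, 94.4]
wrist_force: [-3.7, 4.8, 1.6]
opening: 0.0064
grasp_force: 83.4
```

Converted, 0.1 cm / 75 = 0.0013.

servo_tool([
  [0.0013,0,0,0],
  [0.0013,0,0,0],
  [0.0013,0,0,0],
])

```text
time: 20.62
ee_pos: [0.4863, -0.1505, 0.1128]
tcp_rot: [-179.8, -0.1, 94.4]
wrist_force: [-7.6, 5.4, 3.8]
opening: 0.0066
grasp_force: 83.8
```

Converted, 0.1 cm / 75 = 0.0013.

servo_tool([
  [0.0013,0,0,0],
  [0.0013,0,0,0],
  [0.0013,0,0,0],
])

```text
time: 20.87
ee_pos: [0.4865, -0.1505, 0.1128]
tcp_rot: [-179.7, -0.1, 94.4]
wrist_force: [-11.6, 4.7, 6.7]
opening: 0.0063
grasp_force: 84.2
```

```bash
python3 o.py
```

```text
20.8667 68.5 [ 0.4865 -0.1505  0.1128] [-1.797e+02 -1.000e-01  9.440e+01] [-11.6   4.7   6.7] [1.254 2.706 0.097]
```

Converted, -0.3 cm / 75 = -0.004, -0.3 rad / 6.2832 = -0.0477.

servo_tool([
  [-0.004,0,0,0],
  [-0.004,0,0,-0.0159],
  [-0.004,0,0,-0.0318],
  [-0.004,0,0,-0.0477],
  [-0.004,0,0,-0.0477],
  [-0.004,0,0,-0.0477],
])

```text
time: 21.37
ee_pos: [0.4858, -0.1507, 0.113]
tcp_rot: [180.0, -0.0, 77.2]
wrist_force: [0.3, 5.1, 0.1]
opening: 0.0063
grasp_force: 83.0
```

```bash
python3 o.py
```

```text
21.3667 85.5 [ 0.4858 -0.1507  0.113 ] [180.   -0.   77.2] [0.3 5.1 0.1] [ 1.239 -0.02   0.086]
```

Converted, -0.1 cm / 75 = -0.0013.

servo_tool([
  [-0.0013,0,0,0],
  [-0.0013,0,0,0],
  [-0.0013,0,0,0],
])

```text
time: 21.62
ee_pos: [0.4856, -0.1507, 0.1131]
tcp_rot: [179.9, -0.1, 77.3]
wrist_force: [4.3, 5.0, -3.0]
opening: 0.0064
grasp_force: 82.8
```

Converted, 0.2 cm / 75 = 0.0027.

servo_tool([
  [0.0027,0,0,0],
  [0.0027,0,0,0],
  [0.0027,0,0,0],
])

```text
time: 21.87
ee_pos: [0.4863, -0.1507, 0.1129]
tcp_rot: [-179.9, -0.0, 77.2]
wrist_force: [-2.5, 4.4, 2.4]
opening: 0.0063
grasp_force: 83.5
```

Converted, -0.1 cm / 75 = -0.0013, -0.2 rad / 6.2832 = -0.0318.

servo_tool([
  [-0.0013,0,0,-0.0159],
  [-0.0013,0,0,-0.0318],
  [-0.0013,0,0,-0.0318],
  [-0.0013,0,0,-0.0318],
])

```text
time: 22.2
ee_pos: [0.4861, -0.1508, 0.113]
tcp_rot: [180.0, -0.0, 65.8]
wrist_force: [2.2, 5.6, 0.4]
opening: 0.0062
grasp_force: 82.8
```

```bash
python3 o.py
```

```text
22.2 97.0 [ 0.4861 -0.1508  0.113 ] [180.   -0.   65.8] [2.2 5.6 0.4] [ 1.119 -0.556 -0.065]
```

Converted, -0.1 cm / 75 = -0.0013.

servo_tool([
  [-0.0013,0,0,0],
  [-0.0013,0,0,0],
  [-0.0013,0,0,0],
])

```text
time: 22.45
ee_pos: [0.4859, -0.1509, 0.113]
tcp_rot: [179.9, -0.1, 65.8]
wrist_force: [6.3, 4.9, -3.0]
opening: 0.0065
grasp_force: 82.6
```

Converted, 0.2 cm / 75 = 0.0027.

servo_tool([
  [0.0027,0,0,0],
  [0.0027,0,0,0],
  [0.0027,0,0,0],
])

```text
time: 22.7
ee_pos: [0.4863, -0.1509, 0.113]
tcp_rot: [-179.9, 0.0, 65.8]
wrist_force: [-2.5, 5.1, 2.3]
opening: 0.0063
grasp_force: 83.5
```

Converted, -0.1 cm / 75 = -0.0013.

servo_tool([
  [-0.0013,0,0,0],
  [-0.0013,0,0,0],
  [-0.0013,0,0,0],
])

```text
time: 22.95
ee_pos: [0.4861, -0.1508, 0.113]
tcp_rot: [180.0, -0.0, 65.8]
wrist_force: [1.9, 4.7, -0.1]
opening: 0.0063
grasp_force: 83.0
```

Converted, -0.5 rad / 6.2832 = -0.0796.

servo_tool([
  [0,0,0,-0.0159],
  [0,0,0,-0.0318],
  [0,0,0,-0.0477],
  [0,0,0,-0.0637],
  [0,0,0,-0.0796],
  [0,0,0,-0.0796],
  [0,0,0,-0.0796],
])

```text
time: 23.53
ee_pos: [0.4864, -0.1511, 0.1131]
tcp_rot: [179.9, -0.0, 37.2]
wrist_force: [4.5, 3.4, -1.6]
opening: 0.0061
grasp_force: 82.8
```

```bash
python3 o.py
```

```text
23.5333 125.6 [ 0.4864 -0.1511  0.1131] [179.9  -0.   37.2] [ 4.5  3.4 -1.6] [ 0.712 -1.115 -0.137]
```

Converted, 0.1 cm / 75 = 0.0013, -0.05 cm / 75 = -0.0007.

servo_tool([
  [0.0013,-0.0007,0,0],
  [0.0013,-0.0007,0,0],
  [0.0013,-0.0007,0,0],
])

```text
time: 23.78
ee_pos: [0.4865, -0.1512, 0.1131]
tcp_rot: [-180.0, 0.0, 37.2]
wrist_force: [-0.6, 6.0, 1.7]
opening: 0.0064
grasp_force: 83.3
```

Converted, 0.1 cm / 75 = 0.0013.

servo_tool([
  [0.0013,0,0,0],
  [0.0013,0,0,0],
  [0.0013,0,0,0],
])

```text
time: 24.03
ee_pos: [0.4867, -0.1512, 0.1131]
tcp_rot: [-179.9, 0.1, 37.2]
wrist_force: [-5.4, 5.5, 5.0]
opening: 0.0063
grasp_force: 83.5
```

Converted, 0.1 cm / 75 = 0.0013.

servo_tool([
  [0.0013,0,0,0],
  [0.0013,0,0,0],
  [0.0013,0,0,0],
])

```text
time: 24.28
ee_pos: [0.4868, -0.1512, 0.113]
tcp_rot: [-179.8, 0.2, 37.2]
wrist_force: [-9.1, 5.1, 7.1]
opening: 0.0066
grasp_force: 84.0
```

Converted, -0.2 cm / 75 = -0.0027.

servo_tool([
  [-0.0027,0,0,0],
  [-0.0027,0,0,0],
  [-0.0027,0,0,0],
])

```text
time: 24.53
ee_pos: [0.4866, -0.1512, 0.1131]
tcp_rot: [-180.0, -0.0, 37.2]
wrist_force: [-1.4, 5.4, 2.0]
opening: 0.0066
grasp_force: 83.2
```

Converted, 0.05 cm / 75 = 0.0007, -0.2 rad / 6.2832 = -0.0318.

servo_tool([
  [0,0.0007,0,-0.0159],
  [0,0.0007,0,-0.0318],
  [0,0.0007,0,-0.0318],
  [0,0.0007,0,-0.0318],
])

```text
time: 24.87
ee_pos: [0.4866, -0.1512, 0.1131]
tcp_rot: [180.0, 0.0, 25.8]
wrist_force: [-1.9, 2.3, 3.0]
opening: 0.0065
grasp_force: 83.4
```

```bash
python3 o.py
```

```text
24.8667 136.9 [ 0.4866 -0.1512  0.1131] [180.    0.   25.8] [-1.9  2.3  3. ] [ 0.411  0.018 -0.087]
```

servo_tool([
  [0,0,0,0],
  [0,0,0,0],
  [0,0,0,0],
  [0,0,0,0],
  [0,0,0,0],
  [0,0,0,0],
], claw=0.6)

```text
time: 25.37
ee_pos: [0.4868, -0.151, 0.1128]
tcp_rot: [180.0, 0.0, 25.6]
wrist_force: [0.4, -0.2, -0.1]
opening: 0.0341
grasp_force: 0.0
```

Converted, 20 cm / 75 = 0.2667, 18 cm / 75 = 0.24.

servo_tool([
  [0,0,0.0133,0],
  [0,0,0.04,0],
  [0,0,0.0667,0],
  [0,0,0.0933,0],
  [-0.0267,0.04,0.12,0],
  [-0.0533,0.08,0.1467,0],
  [-0.08,0.12,0.1467,0],
  [-0.1067,0.16,0.1467,0],
  [-0.1333,0.2,0.1467,0],
  [-0.16,0.24,0.1467,0],
  [-0.16,0.2667,0.1467,0],
  [-0.16,0.2667,0.1467,0],
  [-0.16,0.2667,0.1467,0],
])

```text
time: 26.45
ee_pos: [0.3667, 0.0498, 0.2238]
tcp_rot: [180.0, -0.1, 25.8]
wrist_force: [-0.1, 0.3, 0.3]
opening: 0.0343
grasp_force: 0.0
```

Run:
```python
from h import *
o=get_obs();print(o["time"],o["ee_pos"].round(4),o["opening"],o["wrist_force"].round(1))
t=camera("top")[:,:,::-1].copy();s=camera("scene")[:,:,::-1].copy()
a=np.hstack([crop(t,385,215,66,80,6),crop(s,200,210,66,80,6)]);cv2.imwrite("pics/c6.png",a);print(a.shape)
```

```text
26.45 [0.3667 0.0498 0.2238] 0.03431323418512235 [-0.1  0.3  0.3]
(480, 792, 3)
```

View pics/c6.png

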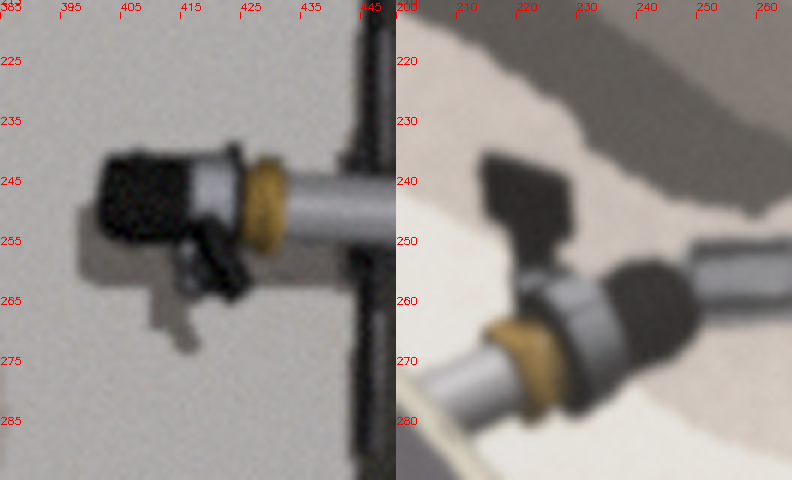

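The top view shows the band square against the shoulder at (420,248). In the scene view it sits behind the bead at (232,268), with the key free. Rocking had shown the play gone at about 4.4 rad of key, and it is now at 5.2, so I'm handing in.

```bash
python3 -c "
from workcell import *
print(job_done())"
```

```text
the job is handed in; nothing more can be done
None
```

The clamp is home against the cap's shoulder and released, with the key turned about 0.8 rad past the point where play disappeared. The job is handed in, but the hand-in returned no verdict. The band force was estimated from rocking the clamp, not measured.

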